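# Take the stop collar off the bent length-stop rod

## Task

Slide the loose steel stop collar off the open end of the length-stop rod, gently: the rod has been knocked out of true, so feel your way along it and never force the collar against it. Then lay the collar on its rim in the wooden cradle, between the two cheeks and down on both dowels, and let go. Leave the glue bottle, try square, screwdriver and offcut where they are.

Things in the scene. Friction and masses are not known exactly. Their poses are not given: they have to be found in the camera images.
- stop_stand: Length stop bolted down: grey base plate 100 x 90 x 14 mm, block 45 (x) x 46 (y) mm up to 144 mm high, round boss of 38 mm diameter with its end face 34 mm out along +x, from which one rigid steel rod of 16 mm diameter sticks out roughly along +x, 120 mm up; its open end is 220 mm out from the origin. Origin: centre of the base plate's underside, z up.
- rod_root (a point): Point on the rod's axis where it is bent, inside the collar at the start: 70 mm along the stand's x, 120 mm up; axes as the stand's. From here the rod leads straight to its open end 150 mm on, but up to 8 degrees to either side and 6 degrees up or down from x. No pose tells this: it is felt as side force. Over 12 N between collar and rod is forcing it.
- collar: Dark steel stop collar, a plain ring 50 mm outside diameter, 21 mm bore, 18 mm thick, about 0.16 to 0.3 kg, hanging loosely on the rod (bore 5 mm wider than the rod) with its centre about 70 mm along the stand's x. Origin: its centre; x is its bore axis. It is free to slide, turn and cock a few degrees on the rod, so take it squarely to its own axis.
- cradle: Wooden cradle fixed to the bench: block 64 (x) x 44 (y) x 20 mm, two dowels of 10 mm diameter along x at y = -14 and +14 mm (axes 24 mm up), two cheeks 30 mm wide in y, tops 54 mm up, 28 mm apart along x. The collar lies between them, bore axis along x, its centre then 50.5 mm above the origin. Origin: centre of the underside, z up.
- glue: Yellow glue bottle with red cap, 52 mm diameter, 150 mm tall, bystander. Origin: centre of its underside.
- square: Try square lying flat, dark wooden stock 110 x 18 x 18 mm and steel blade 160 mm, bystander. Origin: centre of the stock's underside.
- driver: Screwdriver lying on the bench, bystander. Handle to its -x.
- offcut: Pale wood offcut 70 x 120 x 22 mm lying on the bench, bystander. Origin: centre of its underside.
Things that resemble listed ones, but are neither listed nor needed, are in the scene too. Of the things that look like the collar, the middle-sized one is meant.

How it is judged:
On the way:
1. the collar is clear beyond the open end of the rod (x of collar in the frame of stop_stand above 0.232 m), for 0.1 s.
At the end, for the whole second after the job is handed in: The collar lies at rest in the cradle between the cheeks, on both dowels: centre within 6 mm along and 4 mm across of the middle, 47 to 53.5 mm up, bore axis within 0.2 rad of the cradle's x (x of collar in the frame of cradle between -0.006 and 0.006 m and y of collar in the frame of cradle between -0.004 and 0.004 m and z of collar in the frame of cradle between 0.047 and 0.0535 m and angle between the x axis of collar and the x axis of cradle, either way round below 0.2 rad and linear speed of collar below 0.02 m/s and angular speed of collar below 0.2 rad/s); the robot touches nothing.
It fails at once if the collar is forced against the rod or its stand with more than 12 N (contact force between collar and stop_stand above 12 N).
It fails at once if the collar is dropped or banged into the cradle with more than 30 N (contact force between collar and cradle above 30 N).
It fails at once if a bystander is moved more than 15 mm (distance of any of glue, square, driver, offcut from where it was at the start of the episode above 0.015 m).
It also fails if it takes over 69 s, if anything falls off the work surface, if the arm or the gripper's body presses on something with over 40 N, if the wrist force passes 120 N, or if a joint passes its speed limit or range.

## Robot

A 7-joint arm with a two-finger parallel gripper is mounted at the origin on the work surface. World frame = base frame: x ahead of the robot, y to its left, z up, the work surface at z = 0. Lengths are in m, angles in rad, forces in N, time in s.
With the tool pointing down it reaches from about 0.4 to 0.9 m from the base axis. Payload 5.5 kg.
Tool frame: the origin (TCP) lies at the very end of the fingers, on their centre line; the grasp point (between the pads) lies 19 mm behind it; z points along the fingers, y is the line along which they close (so a half turn about z gives the same grasp; the last joint's range is limited). The gripper opens to 85 mm and grips with 20 to 120 N. Pads are 22 mm wide; open, the fingers measure 114 mm over their backs; the gripper's body (76 mm by 85 mm) begins 54 mm behind the grasp point. The pads swing forward as they close: fully open they stand 13 mm farther back than shut.
Start: joints at [-0.859, 0.501, -0.427, 1.55, 0.221, 1.138, -0.21], TCP at [0.282, 0.586, 0.231] pointing down, gripper open.
Joint ranges: [-2.88, 2.88], [-0.31, 2.03], [-1.54, 1.56], [0.2, 2.42], [-1.41, 4.55], [0.19, 2.02], [-2.57, 2.57]. Speed limits (rad/s): [2.57, 2.57, 3.14, 3.14, 3.14, 3.14, 3.14].

## Interface

Orientations are given as a rotation vector (axis times angle).
In Python, from rig import arm gives the robot as it stands.
- The arm moves only by the shell command python3 -m handwheel 'ROWS' [FORCE]. ROWS is JSON, a list of rows, each a list of 3 entries, a list of its own where there are three numbers: the finger opening in m, from 0 to 0.0854, then the shift along the world's x, y, z in m, then the turn about the world's z in rad. A call has exactly 8 rows; each row shifts and turns the commanded pose from where the row before left it; what a row does not reach is not made up. A row lasts 1/12 s, in which the tool goes at most 41.7 mm and 7.16 degrees, less where a joint would pass 70% of its speed; a pose out of reach is approached as far as the arm can. A call with a gripper value outside its range is refused whole. The fingers move at their own pace and stop on an object; FORCE is the grip in N (left out, the last holds). Time passes only in rows, so rows that do not move let the fingers close, or fill a call up. It gives the time, the measured TCP pose, the force, the opening and the grip force at its end, in the units of the state.
- arm.get_state(): the state, without advancing time (a new reading comes with each control period).
- arm.get_image(name): name is "scene" or "top" or "wrist"; returns the picture (480x640x3 uint8, red, green, blue); there is no depth.
- arm.calibration(name): a dict with "fx", "fy", "cx", "cy" (pixels), "R" (3x3) and "t" (3): a world point X has camera coordinates R X + t; the wrist camera has in their place "mount" (4x4, takes a point from camera to tool coordinates, whose origin is the TCP and whose axes are the flange's). Camera axes: x right, y down, z forward; pixel columns grow to the right and rows downward; lengths in m; the calibration is good to about 2 mm. A picture is of the moment at which its call begins: read the wrist's pose just before it. calibration takes no time and is no camera call.
- arm.sign_off(): hands the job in; it is judged then, once.
Trained networks look in the newest picture that a camera, given by its name, has taken for a name from the list of things; names that differ only in an ending like _2 or _b are one class to them, and where a whole thing is asked for, a point or a joint stands for the part that bears it (a point fixed in the world has none). Each returns a list of dicts, best first, with "p" (0 to 1); they miss things now and then, are a little off and sometimes report something else, mostly with a low value. They report only what shows in the picture. A call takes as long as a camera call. They do not tell look-alikes from the thing itself.
- arm.trace(camera, name): "region" (480x640 bool, what is visible of it) and "uv" ([column, row] in pixels, amid what is visible of it).
The state is a dict: "clock": time; "joints": joint angles; "qd": joint speeds; "effort": joint torques, N m; "tcp_pos": TCP position; "ee_rot": TCP orientation; "contact_force": force on the tool from outside, world axes, zero at the start; "moment": the same for the moment, N m; "gripper_width": finger opening in m; "gripper_force": force on a finger pad.
Only numpy, scipy, OpenCV 4.12 (cv2) and the standard library are available. Lean on these libraries where they do the work, as an engineer would, in place of code of your own. Each camera call takes 0.05 s, during which the arm holds its last target. There are 200 camera calls.

## Working session

There is one attempt and no reset: what is moved stays moved. The work goes in short steps, Python scripts to look and compute and a shell command to move; the robot and the scene stay as the last step left them, time stands still between calls to the robot, and variables do not carry over. Pictures are saved under pics/ and viewed, at most 10 in all, crops included, and the job is handed in when it is done.

```bash
mkdir -p pics; ls
cat > h.py <<'E'
import numpy as np, cv2
from rig import arm
from scipy.spatial.transform import Rotation as Ro
def snap(n,f):
    im=arm.get_image(n); cv2.imwrite('pics/'+f,im[:,:,::-1]); return im
def ray(n,uv):
    c=arm.calibration(n); d=np.array([(uv[0]-c['cx'])/c['fx'],(uv[1]-c['cy'])/c['fy'],1])
    if 'R' in c:
        R=np.array(c['R']);t=np.array(c['t']); return -R.T@t, R.T@d
    s=arm.get_state(); T=np.array(c['mount']); Rt=Ro.from_rotvec(s['ee_rot']).as_matrix()
    return Rt@T[:3,3]+s['tcp_pos'], Rt@T[:3,:3]@d
def atz(n,uv,z):
    o,d=ray(n,uv); return o+d*(z-o[2])/d[2]
def proj(n,X):
    c=arm.calibration(n);p=np.array(c['R'])@X+np.array(c['t']);return [c['fx']*p[0]/p[2]+c['cx'],c['fy']*p[1]/p[2]+c['cy']]
E
python3 - <<'E'
from h import *
print(arm.get_state())
for n in ('scene','top'):
    snap(n,n+'0.png')
    print(n,ray(n,[320,240]))
    for k in ('stop_stand','collar','cradle','glue','square','driver','offcut'):
        for r in arm.trace(n,k):
            if r['p']>.2:
                ys,xs=np.where(r['region']); print(k,round(r['p'],2),np.round(r['uv']),xs.min(),xs.max(),ys.min(),ys.max(),len(xs),np.round(atz(n,r['uv'],0.05),3))
E
```

```text
pics
{'clock': 0.0, 'joints': array([-0.85877303,  0.50185863, -0.42677548,  1.55145864,  0.22079969,
        1.13831103, -0.21029122]), 'qd': array([ 0.00128334, -0.00116631, -0.0009871 , -0.00122307, -0.00063708,
        0.00094941, -0.00143465]), 'effort': array([-3.20995596e-04, -5.69510972e+01, -5.81611589e+00, -2.80934626e+01,
        1.06423182e-02,  1.18192029e-02, -1.09029457e-05]), 'tcp_pos': array([0.28178221, 0.58496499, 0.23024761]), 'ee_rot': array([-6.98917628e-01, -3.06234944e+00,  3.00939923e-03]), 'contact_force': array([-0.9614823 ,  0.53149176,  0.69780327]), 'moment': array([-0.02905262, -0.00744653, -0.01656678]), 'gripper_force': 0.0, 'gripper_width': 0.08528749140572187}
scene (array([1.19901825, 0.4474266 , 0.61158064]), array([-0.68268115, -0.45270212, -0.57389584]))
stop_stand 0.77 [201. 224.] 175 242 173 253 2640 [ 0.616 -0.232  0.05 ]
collar 0.78 [276. 237.] 272 284 218 250 403 [ 0.569 -0.074  0.05 ]
collar 0.72 [206. 203.] 196 222 191 217 410 [ 0.547 -0.285  0.05 ]
collar 0.63 [196. 284.] 189 206 274 295 298 [ 0.76  -0.106  0.05 ]
collar 0.58 [132. 268.]
[... 556 characters left out ...]
[ 0.20768975, -0.02731004, -0.97820181]))
stop_stand 0.61 [454. 239.] 370 485 190 274 2551 [ 0.608 -0.246  0.05 ]
collar 0.64 [384. 274.] 371 398 258 288 522 [ 0.53  -0.092  0.05 ]
collar 0.57 [326. 153.] 317 341 132 173 805 [0.803 0.031 0.05 ]
collar 0.55 [399. 187.] 393 402 179 195 134 [ 0.725 -0.13   0.05 ]
collar 0.48 [436. 228.] 428 445 213 237 259 [ 0.634 -0.208  0.05 ]
cradle 0.72 [224. 253.] 204 238 237 266 682 [0.573 0.25  0.05 ]
glue 0.96 [328. 154.] 317 340 132 173 771 [0.802 0.026 0.05 ]
square 0.95 [235. 176.] 188 267 158 203 1021 [0.747 0.232 0.05 ]
driver 0.9 [189. 368.] 131 211 333 384 648 [0.332 0.312 0.05 ]
offcut 0.59 [457. 178.] 430 489 159 198 1659 [ 0.747 -0.26   0.05 ]
```

View pics/scene0.png

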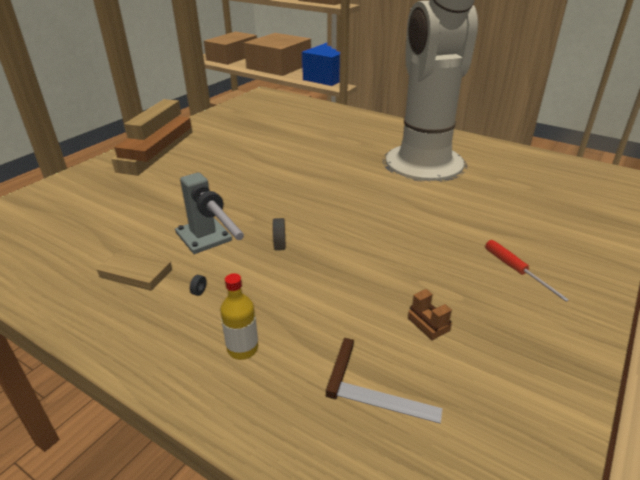

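View pics/top0.png

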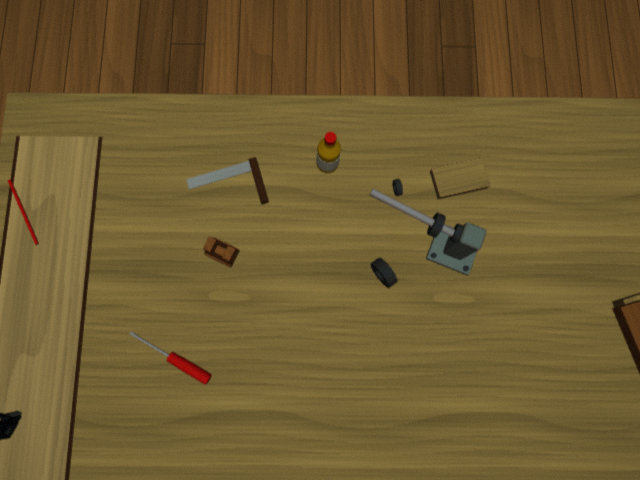

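The top picture shows the collar on the rod at about (436,226), the open rod end at (374,193), the cradle at (221,251), and look-alike rings at (398,187, small) and (384,272, big). I'll zoom in on the stand and cradle.

Run:
```python
import cv2, numpy as np
t=cv2.imread('pics/top0.png');s=cv2.imread('pics/scene0.png')
a=cv2.resize(t[180:280,365:490],(500,400),interpolation=cv2.INTER_CUBIC)
b=cv2.resize(s[165:260,170:250],(300,356),interpolation=cv2.INTER_CUBIC)
c=cv2.resize(t[230:272,198:245],(188*1,168),interpolation=cv2.INTER_CUBIC)
d=cv2.resize(s[285:345,402:456],(216,240),interpolation=cv2.INTER_CUBIC)
o=np.zeros((600,800,3),np.uint8);o[:400,:500]=a;o[:356,500:]=b;o[402:570,:188]=c;o[360:600,500:716]=d
cv2.imwrite('pics/m.png',o)
```

```text
(no output)
```

View pics/m.png

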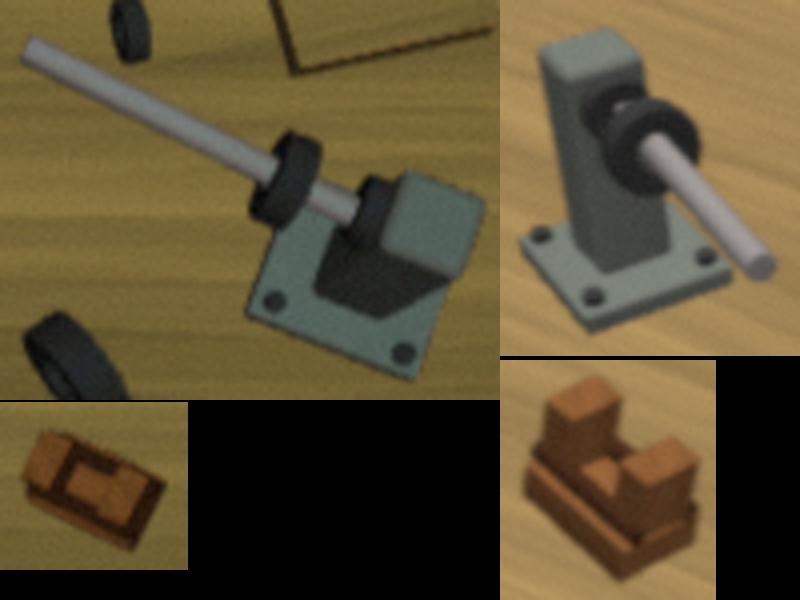

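```bash
cat > fit.py <<'E'
from h import *
from scipy.optimize import least_squares
T=lambda u,v:(365+u/4,180+v/4); S=lambda u,v:(170+(u-500)/3.75,165+v/3.75)
st=[('top',T(405,172),(22.5,-23,144)),('top',T(485,205),(-22.5,-23,144)),('top',T(462,275),(-22.5,23,144)),('top',T(383,245),(22.5,23,144)),
('top',T(245,315),(50,45,14)),('top',T(412,378),(-50,45,10)),
('scene',S(520,240),(-50,-45,14)),('scene',S(592,320),(50,-45,14)),('scene',S(733,268),(50,45,14)),
('scene',S(540,52),(-22.5,-23,144)),('scene',S(553,82),(22.5,-23,144)),('scene',S(645,67),(22.5,23,144)),('scene',S(612,30),(-22.5,23,144))]
C=lambda u,v:(402+(u-500)/4,285+(v-360)/4); D=lambda u,v:(198+u/4,230+(v-402)/4)
cr=[('scene',C(*p),q) for p,q in [((548,402),(-32,-15,54)),((573,420),(-14,-15,54)),((620,393),(-14,15,54)),((598,376),(-32,15,54)),
((622,465),(14,-15,54)),((648,487),(32,-15,54)),((697,455),(32,15,54)),((672,438),(14,15,54)),((622,580),(32,-22,0)),((526,492),(-32,-22,0)),((696,540),(32,22,0))]]
cr+=[('top',D(47,460),(23,0,54)),('top',D(122,497),(-23,0,54))]
def W(p,q):
    c,s=np.cos(p[2]),np.sin(p[2]);q=np.array(q)/1000
    return np.array([p[0]+c*q[0]-s*q[1],p[1]+s*q[0]+c*q[1],q[2]])
for name,L,p0 in (('stand',st,(.6,-.23,.4)),('cradle',cr,(.6,.25,.4))):
    f=lambda p:np.concatenate([np.array(proj(n,W(p,q)))-uv for n,uv,q in L])
    r=least_squares(f,p0,loss='soft_l1'); print(name,np.round(r.x,4)); print(np.round(f(r.x).reshape(-1,2),1).tolist())
    if name=='stand': P=r.x
def tri(L):
    return least_squares(lambda X:np.concatenate([np.array(proj(n,X))-uv for n,uv in L]),(.7,-.1,.1))
def loc(X):
    d=X[:2]-P[:2];c,s=np.cos(P[2]),np.sin(P[2]);return np.round([c*d[0]+s*d[1],-s*d[0]+c*d[1],X[2]],4)
for k,L in (('tip',[('top',T(30,50)),('scene',S(763,264))]),('collar',[('top',T(286,180)),('scene',S(650,148))]),('root',[('top',T(345,205))])):
    if len(L)>1:
        r=tri(L);print(k,r.x.round(4),loc(r.x),np.round(r.fun,1))
print('root',W(P,(70,0,120)),'straight tip',W(P,(220,0,120)))
E
python3 fit.py
```

```text
stand [ 0.5967 -0.2544  1.2126]
[[-1.2, -2.6], [0.5, -2.9], [-0.6, 0.9], [-2.8, 0.3], [-0.8, -0.5], [-0.1, 0.0], [-1.7, -1.1], [-1.3, -0.7], [0.4, -1.8], [-2.7, -2.4], [3.2, -1.8], [0.3, -4.4], [-0.6, -2.9]]
cradle [0.5833 0.2635 1.1487]
[[-1.0, -1.7], [-0.1, -0.2], [1.4, 0.0], [-0.3, -1.5], [-0.8, -1.9], [0.5, -0.9], [1.6, 0.0], [0.1, -1.9], [-0.4, 1.1], [-1.6, 0.5], [0.2, 0.6], [-1.8, -1.1], [-1.3, -1.5]]
tip [ 0.6861 -0.0594  0.1275] [ 0.2139 -0.0153  0.1275] [-0.7  0.5 -0.7 -0.2]
collar [ 0.6228 -0.1914  0.1148] [ 0.0681 -0.0023  0.1148] [-0.4  0.3 -0.4 -0.1]
root [ 0.62127784 -0.18883248  0.12      ] straight tip [ 0.6738626  -0.04835173  0.12      ]
```

The montage shows the stand, its rod end at (30,50), the collar at (286,180), and the cradle's cheeks. Fit results: the stand is at about (0.597,-0.254) with a heading of 1.21. The rod heads about 1.12 and rises slightly. The cradle is at (0.583,0.264) with a heading of 1.15. Next I'll move over the rod for a close look.

```bash
python3 -m handwheel '[[0.085,[0.0155,-0.0296,0.003],-0.065],[0.085,[0.0155,-0.0296,0.003],-0.065],[0.085,[0.0155,-0.0296,0.003],-0.065],[0.085,[0.0155,-0.0296,0.003],-0.065],[0.085,[0.0155,-0.0296,0.003],-0.065],[0.085,[0.0155,-0.0296,0.003],-0.065],[0.085,[0.0155,-0.0296,0.003],-0.065],[0.085,[0.0155,-0.0296,0.003],-0.065]]' 20
python3 -m handwheel '[[0.085,[0.0155,-0.0296,0.003],-0.065],[0.085,[0.0155,-0.0296,0.003],-0.065],[0.085,[0.0155,-0.0296,0.003],-0.065],[0.085,[0.0155,-0.0296,0.003],-0.065],[0.085,[0.0155,-0.0296,0.003],-0.065],[0.085,[0.0155,-0.0296,0.003],-0.065],[0.085,[0.0155,-0.0296,0.003],-0.065],[0.085,[0.0155,-0.0296,0.003],-0.065]]'
python3 -m handwheel '[[0.085,[0.0155,-0.0296,0.003],-0.065],[0.085,[0.0155,-0.0296,0.003],-0.065],[0.085,[0.0155,-0.0296,0.003],-0.065],[0.085,[0.0155,-0.0296,0.003],-0.065],[0.085,[0.0155,-0.0296,0.003],-0.065],[0.085,[0.0155,-0.0296,0.003],-0.065],[0.085,[0.0155,-0.0296,0.003],-0.065],[0.085,[0,0,0],0]]'
python3 - <<'E'
from h import *
s=arm.get_state();print(s['tcp_pos'],s['ee_rot'],s['joints']);print(arm.calibration('wrist'))
snap('wrist','w1.png')
for r in arm.trace('wrist','collar')+arm.trace('wrist','stop_stand'):
    ys,xs=np.where(r['region']);print(r['p'],r['uv'],xs.min(),xs.max(),ys.min(),ys.max())
E
```

```text
clock: 1.47
tcp_pos: [0.4065, 0.3474, 0.2557]
ee_rot: [1.467, 2.778, 0.001]
contact_force: [0.4, -0.4, 1.0]
gripper_width: 0.085
gripper_force: 0.0
clock: 2.13
tcp_pos: [0.5306, 0.1106, 0.2798]
ee_rot: [2.132, 2.307, 0.001]
contact_force: [0.9, 0.8, -0.1]
gripper_width: 0.0848
gripper_force: 0.0
clock: 2.8
tcp_pos: [0.64, -0.1043, 0.3007]
ee_rot: [2.601, 1.752, -0.002]
contact_force: [0.4, -1.5, -0.1]
gripper_width: 0.0849
gripper_force: 0.0
[ 0.64003873 -0.10428588  0.30074317] [ 2.60066015e+00  1.75197446e+00 -2.23412877e-03] [ 0.008773    0.40991462  0.14957968  1.49238079 -0.05722464  1.240994
 -0.22062272]
{'fx': 420.29023054762376, 'fy': 420.29023054762376, 'cx': 317.3411160254515, 'cy': 238.6679896221748, 'mount': array([[ 6.30975006e-04, -9.48283016e-01, -3.17425461e-01,
         8.33495497e-02],
       [ 9.99999613e-01,  7.92795912e-04, -3.80625220e-04,
         2.49047862e-05],
       [ 6.12594040e-04, -3.17425098e-01,  9.48283149e-01,
        -1.42799501e-01],
       [ 0.00000000e+00,  0.00000000e+00,  0.00000000e+00,
         1.00000000e+00]])}
0.86 [414.6, 174.5] 395 434 155 186
0.6 [337.6, 304.6] 309 366 280 325
0.57 [217.1, 209.0] 193 243 179 244
0.61 [340.7, 325.7] 292 371 123 409
```

View pics/w1.png

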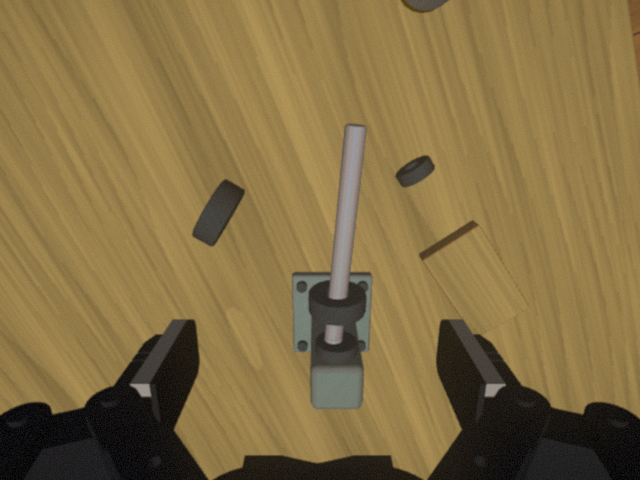

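The wrist picture shows the rod running from the collar at (337,303) to its tip at (355,127), leaning right, which is the stand's −y side. The plate edges are upright, so the tool is square to the stand. I'll fit all three cameras jointly.

```bash
cat > fit2.py <<'E'
import io,contextlib
with contextlib.redirect_stdout(io.StringIO()):
    from fit import *
s0=arm.get_state(); c=arm.calibration('wrist'); Mt=np.array(c['mount']); Rt=Ro.from_rotvec(s0['ee_rot']).as_matrix()
def pj(n,X):
    if n!='wrist': return np.array(proj(n,X))
    p=Mt[:3,:3].T@(Rt.T@(X-s0['tcp_pos'])-Mt[:3,3]); return np.array([c['fx']*p[0]/p[2]+c['cx'],c['fy']*p[1]/p[2]+c['cy']])
w=[('wrist',u,q) for u,q in [((293,273),(50,45,14)),((372,273),(50,-45,14)),((371,350),(-50,-45,14)),((293,350),(-50,45,14)),
 ((313,366),(22.5,23,144)),((362,366),(22.5,-23,144)),((363,408),(-22.5,-23,144)),((311,408),(-22.5,23,144))]]
A=st+w; N=['top','scene','wrist']
tips=[('top',T(30,50)),('scene',S(763,264)),('wrist',(355,128))]
mids=[('top',T(150,112)),('wrist',(347.5,210)),('scene',S(700,199))]
def rod(p,d): 
    return W(p,(70+1000*d*np.cos(p[4])*np.cos(p[3]),1000*d*np.cos(p[4])*np.sin(p[3]),120+1000*d*np.sin(p[4])))
def f(p,full=False):
    off={n:p[5+2*i:7+2*i] for i,n in enumerate(N)}
    a=[pj(n,W(p,q))+off[n]-u for n,u,q in A]
    b=[pj(n,rod(p,.15))+off[n]-u for n,u in tips]
    m=[]
    for n,u in mids:
        e0=pj(n,rod(p,.03))+off[n];e1=pj(n,rod(p,.15))+off[n];d=(e1-e0)/np.linalg.norm(e1-e0)
        m.append(d[0]*(u[1]-e0[1])-d[1]*(u[0]-e0[0]))
    if full: return a,b,m
    return np.concatenate([*a,*(2*x for x in b),2*np.array(m),p[5:]/1.5])
r=least_squares(f,np.r_[P,-.08,.06,np.zeros(6)],loss='soft_l1');p=r.x
a,b,m=f(p,True)
print(p.round(3));print(np.round(a,1).tolist());print(np.round(b,1).tolist(),np.round(m,1))
J=np.linalg.inv(r.jac.T@r.jac);print('sd',np.sqrt(np.diag(J))[:5].round(4))
q0,q1=rod(p,0),rod(p,.15);print('root',q0.round(4),'tip',q1.round(4),'heading',np.arctan2(*(q1-q0)[1::-1]),'el',p[4])
z=s0['ee_rot'];print('tool heading',2*np.arctan2(z[1],z[0]))
# collar seen by wrist
o,d=ray('wrist',(337.5,303))
print('collar px proj',pj('wrist',rod(p,0)-[0,0,.0025])+p[9:11],pj('top',rod(p,0)-[0,0,.0025])+p[5:7])
E
python3 fit2.py
```

```text
Traceback (most recent call last):
  File "fit2.py", line 25, in <module>
    r=least_squares(f,np.r_[P,-.08,.06,np.zeros(6)],loss='soft_l1');p=r.x
  File "fit2.py", line 21, in f
    e0=pj(n,rod(p,.03))+off[n];e1=pj(n,rod(p,.15))+off[n];d=(e1-e0)/np.linalg.norm(e1-e0)
       ~~^^^^^^^^^^^^^^
  File "fit2.py", line 6, in pj
    if n!='wrist': return np.array(proj(n,X))
                                   ~~~~^^^^^
  File "h.py", line 15, in proj
    c=arm.calibration(n);p=np.array(c['R'])@X+np.array(c['t']);return [c['fx']*p[0]/p[2]+c['cx'],c['fy']*p[1]/p[2]+c['cy']]
ValueError: time passes only in moves, steps and waits
```

```bash
python3 - <<'E'
s=open('h.py').read().replace("def snap","import functools\n@functools.lru_cache(None)\ndef cal(n): return arm.calibration(n)\ndef snap").replace("c=arm.calibration(n)","c=cal(n)")
open('h.py','w').write(s)
E
python3 fit2.py 2>&1 | tail -8
```

```text
[  0.595  -0.254   1.194  -0.066   0.094   1.602  -0.319  -1.051   2.565
  -0.525 -11.536]
[[0.3, -2.1], [1.9, -2.0], [0.4, 1.6], [-1.6, 0.7], [0.3, -0.5], [0.8, 0.8], [-1.6, 0.9], [-2.1, 1.5], [0.0, 0.8], [-2.7, -0.3], [2.8, 0.5], [0.1, -2.0], [-0.5, -0.5], [-0.5, -0.5], [1.1, -0.2], [-1.8, -0.4], [0.7, -0.8], [-2.7, 1.1], [2.9, 1.3], [-0.2, 2.5], [-0.6, 2.3]]
[[-1.5, -0.0], [1.0, -0.2], [1.0, -0.3]] [0.2 0.2 0.3]
sd [0.0013 0.0014 0.0088 0.0156 0.0101]
root [ 0.6206 -0.1886  0.12  ] tip [ 0.6845 -0.0537  0.1341] heading 1.1286798392329247 el 0.09398240744429841
tool heading -5.08546113839777
collar px proj [337.27469381 301.7026901 ] [436.72759908 225.69362805]
```

```bash
python3 -m handwheel '[[0.085,[-0.004,-0.017,-0.018],-0.0135],[0.085,[-0.004,-0.017,-0.018],-0.0135],[0.085,[-0.004,-0.017,-0.018],-0.0135],[0.085,[-0.004,-0.017,-0.018],-0.0135],[0.085,[-0.0034,-0.0163,-0.018],-0.0135],[0.085,[0,0,0],0],[0.085,[0,0,0],0],[0.085,[0,0,0],0]]'
python3 - <<'E'
from h import *
s=arm.get_state();print(s['tcp_pos'],s['ee_rot'],2*np.arctan2(s['ee_rot'][1],s['ee_rot'][0]),abs(s['qd']).max(),s['contact_force'])
snap('wrist','w2.png')
for r in arm.trace('wrist','collar')+arm.trace('wrist','stop_stand'):
    ys,xs=np.where(r['region']);print(r['p'],r['uv'],xs.min(),xs.max(),ys.min(),ys.max())
E
```

```text
clock: 3.62
tcp_pos: [0.62, -0.177, 0.2112]
ee_rot: [-2.65, -1.686, -0.003]
contact_force: [0.9, -0.5, 0.6]
gripper_width: 0.0852
gripper_force: 0.0
[ 0.61998186 -0.17701842  0.21118845] [-2.65020453 -1.68610594 -0.0028314 ] -5.149935214822047 0.01681077592920553 [ 0.85385155 -0.52955619  0.64512868]
0.97 [167.6, 152.3] 135 205 110 201
0.92 [434.2, 89.9] 406 459 63 109
0.74 [332.3, 265.2] 291 374 233 290
0.74 [517.4, 234.4] 441 590 156 311
0.71 [335.4, 293.3] 278 382 0 413
```

View pics/w2.png

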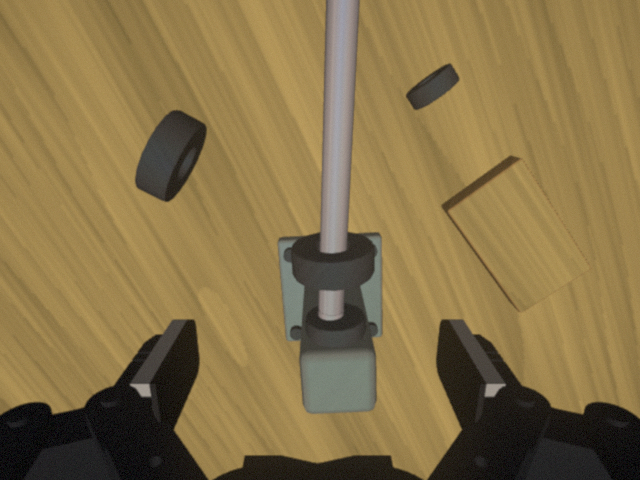

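The wrist picture shows the collar centred at column 333 (edges 291–374), while the fingers centre on 317. The rod axis runs from (334,235) to (342.5,0).

Run:
```python
from h import *
s=arm.get_state();h=1.133;u=np.array([np.cos(h),np.sin(h)]);r=np.array([u[1],-u[0]])
for nm,uv,zz in (('collar',(332.7,265),(.1175,.13)),('rodnear',(333.7,233),(.118,.123)),('rodmid',(338,117),(.12,.127)),('rodfar',(342.5,1),(.122,.132)),('boss',(331,306),(.12,.12)),('pl',(279,240),(.014,.014)),('pr',(381,235),(.014,.014)),('bt',(301.5,350),(.144,)*2),('bt',(375.5,350),(.144,)*2)):
    for z in zz:
        X=atz('wrist',uv,z);d=X[:2]-s['tcp_pos'][:2];print(nm,z,X.round(4),'along',round(d@u,4),'right',round(d@r,4))
```

```text
collar 0.1175 [ 0.6236 -0.193   0.1175] along -0.0127 right 0.0094
collar 0.13 [ 0.6252 -0.1882  0.13  ] along -0.0077 right 0.0089
rodnear 0.118 [ 0.6326 -0.1745  0.118 ] along 0.0078 right 0.0097
rodnear 0.123 [ 0.633 -0.173  0.123] along 0.0094 right 0.0095
rodmid 0.12 [ 0.6618 -0.1153  0.12  ] along 0.0738 right 0.0111
rodmid 0.127 [ 0.6616 -0.1149  0.127 ] along 0.0741 right 0.0107
rodfar 0.122 [ 0.6861 -0.0661  0.122 ] along 0.1287 right 0.0123
rodfar 0.132 [ 0.6848 -0.0677  0.132 ] along 0.1267 right 0.0117
boss 0.12 [ 0.6116 -0.2166  0.12  ] along -0.0392 right 0.0086
boss 0.12 [ 0.6116 -0.2166  0.12  ] along -0.0392 right 0.0086
pl 0.014 [ 0.5776 -0.1922  0.014 ] along -0.0316 right -0.0326
pl 0.014 [ 0.5776 -0.1922  0.014 ] along -0.0316 right -0.0326
pr 0.014 [ 0.6583 -0.225   0.014 ] along -0.027 right 0.0545
pr 0.014 [ 0.6583 -0.225   0.014 ] along -0.027 right 0.0545
bt 0.144 [ 0.5889 -0.2235  0.144 ] along -0.055 right -0.0091
bt 0.144 [ 0.5889 -0.2235  0.144 ] along -0.055 right -0.0091
bt 0.144 [ 0.6277 -0.2416  0.144 ] along -0.055 right 0.0338
bt 0.144 [ 0.6277 -0.2416  0.144 ] along -0.055 right 0.0338
```

```bash
python3 -m handwheel '[[0.085,[0.001,-0.003,0],-0.0045],[0.085,[0.001,-0.003,0],-0.0045],[0.085,[0.001,-0.003,0],-0.0045],[0.085,[0.001,-0.003,0],-0.0045],[0.085,[0,0,-0.025],0],[0.085,[0,0,-0.025],0],[0.085,[0,0,0],0],[0.085,[0,0,0],0]]'
python3 - <<'E'
from h import *
s=arm.get_state();h=2*np.arctan2(s['ee_rot'][1],s['ee_rot'][0])%(2*np.pi);print(s['tcp_pos'],h,abs(s['qd']).max(),s['contact_force'])
snap('wrist','w3.png')
for r in arm.trace('wrist','collar'):
    ys,xs=np.where(r['region']);print(r['p'],r['uv'],xs.min(),xs.max(),ys.min(),ys.max())
E
```

```text
clock: 4.43
tcp_pos: [0.6218, -0.1914, 0.1589]
ee_rot: [-2.666, -1.656, 0.004]
contact_force: [0.0, -0.4, 0.3]
gripper_width: 0.0851
gripper_force: 0.0
[ 0.62180711 -0.19139224  0.15893063] 1.1117930203274309 0.042259829927143173 [ 0.02300332 -0.36149282  0.32542235]
0.9 [126.3, 148.7] 82 172 94 205
0.88 [322.6, 282.5] 268 374 239 316
0.62 [439.7, 62.7] 410 473 31 88
0.35 [325.2, 325.3] 262 386 0 462
```

View pics/w3.png

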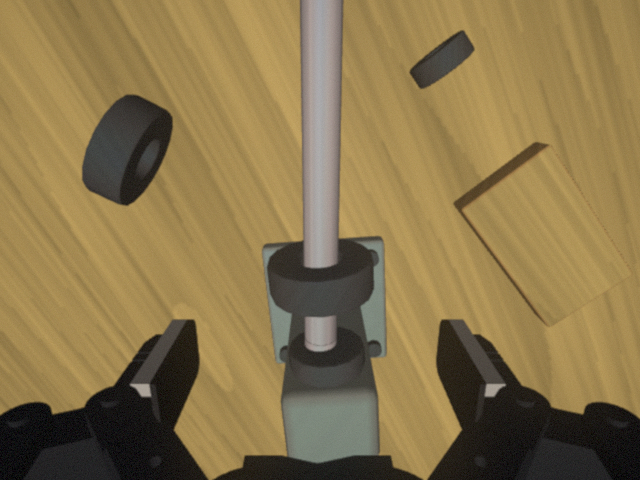

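The picture shows the collar at columns 268–374 (centre 321, about 1.7 mm right of the gripper centre). The rod is parallel to the tool's x axis, and the collar is about 4.5 mm ahead. I'll correct for this and descend.

```bash
python3 -m handwheel '[[0.085,[0.0018,0.0016,0],0],[0.085,[0.0017,0.0016,0],0],[0.085,[0,0,-0.015],0],[0.085,[0,0,-0.02],0],[0.085,[0,0,-0.02],0],[0.07,[0,0,-0.009],0],[0.06,[0,0,0],0],[0.06,[0,0,0],0]]' 20
python3 - <<'E'
from h import *
s=arm.get_state();h=2*np.arctan2(s['ee_rot'][1],s['ee_rot'][0])%(2*np.pi);print(s['tcp_pos'],h,abs(s['qd']).max(),s['contact_force'],s['gripper_width'])
snap('wrist','w4.png')
for r in arm.trace('wrist','collar'):
    ys,xs=np.where(r['region']);print(r['p'],r['uv'],xs.min(),xs.max(),ys.min(),ys.max())
E
```

```text
clock: 5.2
tcp_pos: [0.6269, -0.1882, 0.0967]
ee_rot: [2.668, 1.659, 0.0]
contact_force: [-0.2, -0.3, 0.0]
gripper_width: 0.0601
gripper_force: 0.0
[ 0.62687592 -0.18816737  0.09671075] 1.1125070658525278 0.020662316084572713 [-0.24213581 -0.30149744  0.00205877] 0.06006590133174573
0.98 [62.9, 173.1] 0 129 105 245
0.94 [315.3, 379.9] 235 387 305 437
0.88 [469.6, 66.1] 427 512 22 96
```

View pics/w4.png

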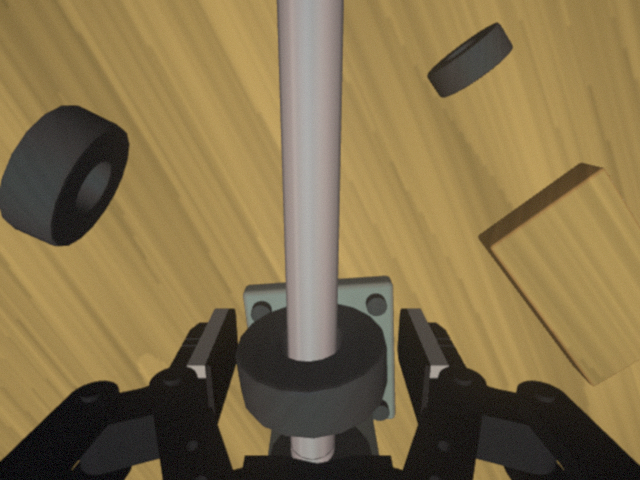

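The fingers straddle the collar. The collar is at columns 238–387 (centre 312) and the finger gap is 236–399 (centre 317.5), so I shift 1.6 mm left and then close gently.

```bash
python3 -m handwheel '[[0.06,[-0.0007,0.0004,0],0],[0.06,[-0.0007,0.0003,0],0],[0.06,[0,0,0],0],[0.056,[0,0,0],0],[0.054,[0,0,0],0],[0.053,[0,0,0],0],[0.052,[0,0,0],0],[0.052,[0,0,0],0]]' 20
python3 - <<'E'
from h import *
s=arm.get_state();print(s['tcp_pos'],s['contact_force'],s['gripper_width'])
im=snap('wrist','w5.png')
for r in arm.trace('wrist','collar'):
    ys,xs=np.where(r['region']);print(r['p'],r['uv'],xs.min(),xs.max(),ys.min(),ys.max())
E
```

```text
clock: 5.97
tcp_pos: [0.6252, -0.1876, 0.0963]
ee_rot: [2.668, 1.659, 0.0]
contact_force: [-0.3, -0.7, 0.7]
gripper_width: 0.0521
gripper_force: 0.2
[ 0.62522899 -0.1875604   0.09633093] [-0.25693252 -0.7384963   0.69929122] 0.05213980883818851
0.89 [322.9, 378.1] 241 392 305 437
0.85 [67.1, 171.2] 2 131 105 246
0.63 [472.7, 63.0] 431 516 21 96
```

View pics/w5.png

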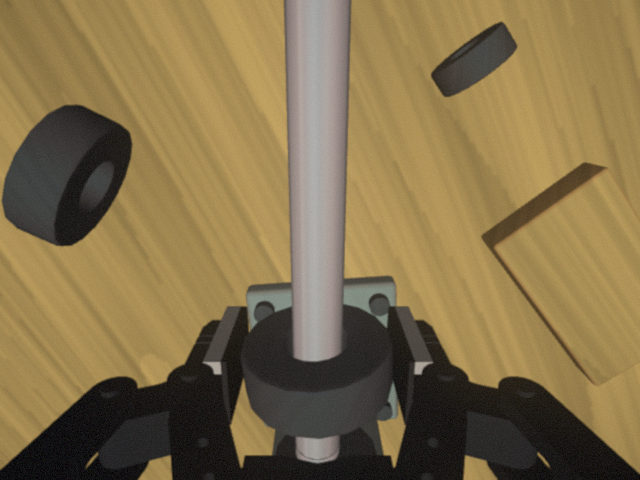

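The rod and collar are both centred on column 318, and the rod is parallel to the tool. I grip here, then lift slightly to centre the bore on the rod.

```bash
python3 -m handwheel '[[0.05,[0,0,0],0],[0.048,[0,0,0],0],[0.045,[0,0,0],0],[0.04,[0,0,0],0],[0.04,[0,0,0],0],[0.04,[0,0,0],0],[0.04,[0,0,0],0],[0.04,[0,0,0],0]]' 20
python3 -m handwheel '[[0.04,[0,0,0.0008],0],[0.04,[0,0,0.0008],0],[0.04,[0,0,0.0008],0],[0.04,[0,0,0],0],[0.04,[0,0,0],0],[0.04,[0,0,0],0],[0.04,[0,0,0],0],[0.04,[0,0,0],0]]'
python3 -c "
from rig import arm
print(arm.get_state()['moment'])"
```

```text
clock: 6.73
tcp_pos: [0.6253, -0.1876, 0.0965]
ee_rot: [2.668, 1.659, 0.0]
contact_force: [-1.4, 0.9, 4.5]
gripper_width: 0.0502
gripper_force: 20.4
clock: 7.4
tcp_pos: [0.6251, -0.1875, 0.0986]
ee_rot: [-2.668, -1.659, 0.0]
contact_force: [0.0, -0.1, -2.0]
gripper_width: 0.0502
gripper_force: 21.1
[ 0.01967841 -0.05700284 -0.00165787]
```

```bash
python3 -m handwheel '[[0.04,[0.0009,0.0018,0.00017],0],[0.04,[0.0009,0.0018,0.00017],0],[0.04,[0.0009,0.0018,0.00017],0],[0.04,[0.0009,0.0018,0.00017],0],[0.04,[0.0009,0.0018,0.00017],0],[0.04,[0.0009,0.0018,0.00017],0],[0.04,[0,0,0],0],[0.04,[0,0,0],0]]'
python3 -m handwheel '[[0.04,[0.0009,0.0018,0.00017],0],[0.04,[0.0009,0.0018,0.00017],0],[0.04,[0.0009,0.0018,0.00017],0],[0.04,[0.0009,0.0018,0.00017],0],[0.04,[0.0009,0.0018,0.00017],0],[0.04,[0.0009,0.0018,0.00017],0],[0.04,[0,0,0],0],[0.04,[0,0,0],0]]'
```

```text
clock: 8.07
tcp_pos: [0.6307, -0.1765, 0.0997]
ee_rot: [2.668, 1.659, 0.0]
contact_force: [0.2, -0.1, -2.3]
gripper_width: 0.0501
gripper_force: 21.1
clock: 8.73
tcp_pos: [0.6361, -0.1657, 0.1007]
ee_rot: [-2.668, -1.659, -0.0]
contact_force: [0.4, 0.4, -1.4]
gripper_width: 0.05
gripper_force: 21.1
```

```bash
cat > rodpx.py <<'E'
from h import *
im=arm.get_image('wrist'); s=arm.get_state()
hsv=cv2.cvtColor(im,cv2.COLOR_RGB2HSV)
for r in (60,150,240,290):
    m=(hsv[r,:,1]<75)&(hsv[r,:,2]>70); m[:230]=0;m[410:]=0
    x=np.where(m)[0]
    if len(x): 
        w=x.max()-x.min()+1; d=16/w*420; print(r,x.min(),x.max(),'lat mm',round(((x.max()+x.min())/2-317.3)*d/420,2),'depth',round(d,1))
print(s['tcp_pos'],s['contact_force'].round(1))
E
python3 rodpx.py; python3 -m handwheel '[[0.04,[0.0009,0.0018,0.00017],0],[0.04,[0.0009,0.0018,0.00017],0],[0.04,[0.0009,0.0018,0.00017],0],[0.04,[0.0009,0.0018,0.00017],0],[0.04,[0.0009,0.0018,0.00017],0],[0.04,[0.0009,0.0018,0.00017],0],[0.04,[0.0009,0.0018,0.00017],0],[0.04,[0,0,0],0]]'; python3 rodpx.py
```

```text
60 287 347 lat mm -0.08 depth 110.2
150 289 345 lat mm -0.08 depth 117.9
240 291 342 lat mm -0.25 depth 129.2
290 292 341 lat mm -0.26 depth 134.4
[ 0.63598674 -0.16595284  0.10074766] [ 0.2  0.3 -1.5]
clock: 9.45
tcp_pos: [0.6426, -0.1525, 0.102]
ee_rot: [-2.667, -1.66, -0.001]
contact_force: [0.6, 0.2, -1.9]
gripper_width: 0.0505
gripper_force: 21.1
60 287 347 lat mm -0.08 depth 110.2
150 289 345 lat mm -0.08 depth 117.9
240 291 342 lat mm -0.25 depth 129.2
290 292 341 lat mm -0.26 depth 134.4
[ 0.6424734  -0.15288308  0.10195459] [ 0.  -0.2 -1.6]
```

```bash
python3 -m handwheel '[[0.04,[0.0011,0.00225,0.0002],0],[0.04,[0.0011,0.00225,0.0002],0],[0.04,[0.0011,0.00225,0.0002],0],[0.04,[0.0011,0.00225,0.0002],0],[0.04,[0.0011,0.00225,0.0002],0],[0.04,[0.0011,0.00225,0.0002],0],[0.04,[0.0011,0.00225,0.0002],0],[0.04,[0.0011,0.00225,0.0002],0]]'; python3 rodpx.py; python3 -m handwheel '[[0.04,[0.0011,0.00225,0.0002],0],[0.04,[0.0011,0.00225,0.0002],0],[0.04,[0.0011,0.00225,0.0002],0],[0.04,[0.0011,0.00225,0.0002],0],[0.04,[0.0011,0.00225,0.0002],0],[0.04,[0.0011,0.00225,0.0002],0],[0.04,[0.0011,0.00225,0.0002],0],[0.04,[0.0011,0.00225,0.0002],0]]'; python3 rodpx.py
```

```text
clock: 10.17
tcp_pos: [0.6512, -0.1351, 0.1035]
ee_rot: [-2.668, -1.659, -0.0]
contact_force: [-0.3, 0.3, -1.7]
gripper_width: 0.0502
gripper_force: 21.1
150 289 345 lat mm -0.08 depth 117.9
240 291 343 lat mm -0.09 depth 126.8
290 292 341 lat mm -0.26 depth 134.4
[ 0.65154723 -0.13433547  0.10361937] [-0.1  1.3 -1.9]
clock: 10.88
tcp_pos: [0.66, -0.1171, 0.1051]
ee_rot: [-2.668, -1.659, 0.0]
contact_force: [0.3, -0.3, -2.3]
gripper_width: 0.0504
gripper_force: 21.1
150 306 328 lat mm -0.21 depth 292.2
240 292 343 lat mm 0.06 depth 129.2
290 293 341 lat mm -0.1 depth 137.1
[ 0.66033436 -0.11628097  0.10519713] [ 0.4  0.8 -1.7]
```

```bash
python3 -m handwheel '[[0.04,[0.0011,0.00225,0.0002],0],[0.04,[0.0011,0.00225,0.0002],0],[0.04,[0.0011,0.00225,0.0002],0],[0.04,[0.0011,0.00225,0.0002],0],[0.04,[0.0011,0.00225,0.0002],0],[0.04,[0.0011,0.00225,0.0002],0],[0.04,[0.0011,0.00225,0.0002],0],[0.04,[0.0011,0.00225,0.0002],0]]'; python3 rodpx.py; python3 -m handwheel '[[0.04,[0.0011,0.00225,0.0002],0],[0.04,[0.0011,0.00225,0.0002],0],[0.04,[0.0011,0.00225,0.0002],0],[0.04,[0.0011,0.00225,0.0002],0],[0.04,[0.0011,0.00225,0.0002],0],[0.04,[0.0011,0.00225,0.0002],0],[0.04,[0.0011,0.00225,0.0002],0],[0.04,[0.0011,0.00225,0.0002],0]]'; python3 rodpx.py
```

```text
clock: 11.6
tcp_pos: [0.6688, -0.0991, 0.1068]
ee_rot: [-2.668, -1.659, -0.0]
contact_force: [0.1, -1.1, -1.5]
gripper_width: 0.05
gripper_force: 21.1
240 292 343 lat mm 0.06 depth 129.2
290 293 342 lat mm 0.06 depth 134.4
[ 0.669124   -0.09834946  0.10680091] [ 0.4  0.9 -2. ]
clock: 12.32
tcp_pos: [0.6776, -0.0811, 0.1083]
ee_rot: [-2.668, -1.659, -0.0]
contact_force: [0.8, -1.3, -1.1]
gripper_width: 0.0505
gripper_force: 21.1
290 294 342 lat mm 0.23 depth 137.1
[ 0.67789925 -0.08033452  0.10839787] [ 0.2  1.1 -1.4]
```

```bash
python3 -m handwheel '[[0.04,[0.0011,0.00225,0.0002],0],[0.04,[0.0011,0.00225,0.0002],0],[0.04,[0.0011,0.00225,0.0002],0],[0.04,[0.0011,0.00225,0.0002],0],[0.04,[0.0011,0.00225,0.0002],0],[0.04,[0.0011,0.00225,0.0002],0],[0.04,[0.0011,0.00225,0.0002],0],[0.04,[0,0,0],0]]'; python3 rodpx.py; python3 -m handwheel '[[0.04,[0.0011,0.00225,0.0002],0],[0.04,[0.0011,0.00225,0.0002],0],[0.04,[0.0011,0.00225,0.0002],0],[0.04,[0.0011,0.00225,0.0002],0],[0.04,[0.0011,0.00225,0.0002],0],[0.04,[0.0011,0.00225,0.0002],0],[0.04,[0.0011,0.00225,0.0002],0],[0.04,[0,0,0],0]]'
```

```text
clock: 13.03
tcp_pos: [0.6855, -0.0646, 0.1098]
ee_rot: [-2.667, -1.659, -0.001]
contact_force: [0.9, -0.2, -2.6]
gripper_width: 0.0501
gripper_force: 21.2
[ 0.68534358 -0.0650191   0.10971958] [ 0.6  0.9 -1.8]
clock: 13.75
tcp_pos: [0.6932, -0.0488, 0.1112]
ee_rot: [-2.667, -1.66, -0.001]
contact_force: [0.0, 1.0, -1.8]
gripper_width: 0.0502
gripper_force: 21.2
```

```bash
python3 -m handwheel '[[0.04,[0.0011,0.00225,0.0002],0],[0.04,[0.0011,0.00225,0.0002],0],[0.04,[0.0011,0.00225,0.0002],0],[0.04,[0.0011,0.00225,0.0002],0],[0.04,[0.0015,0.003,0.0002],0],[0.04,[0.002,0.004,0.0003],0],[0.04,[0.003,0.006,0.0004],0],[0.04,[0.003,0.006,0.0004],0]]' 30
python3 - <<'E'
from h import *
s=arm.get_state();print(s['tcp_pos'])
snap('wrist','w6.png')
E
```

```text
clock: 14.42
tcp_pos: [0.7071, -0.0213, 0.1133]
ee_rot: [-2.668, -1.658, -0.0]
contact_force: [0.3, -0.3, -2.6]
gripper_width: 0.0501
gripper_force: 31.4
[ 0.70708735 -0.0213161   0.11331135]
```

View pics/w6.png

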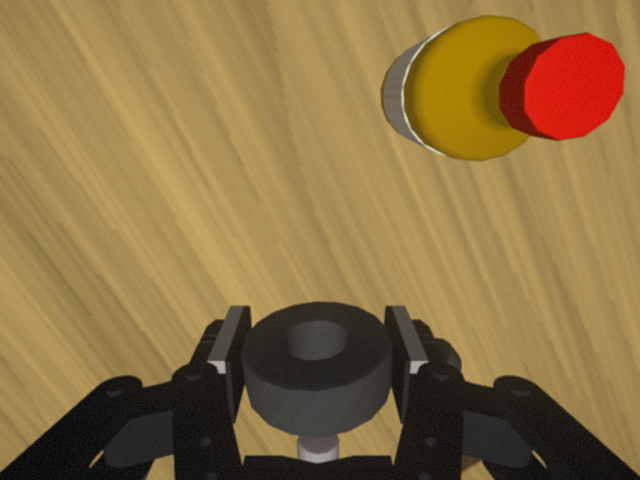

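The collar is clear of the rod: its bore is empty and the rod tip shows behind it at (318,445). The glue bottle is at (465,90), so I lift and move left, away from it, towards the cradle.

```bash
python3 -m handwheel '[[0.04,[-0.002,0.006,0.012],0.004],[0.04,[-0.01,0.015,0.012],0.004],[0.04,[-0.014,0.022,0.012],0.005],[0.04,[-0.018,0.026,0.012],0.005],[0.04,[-0.018,0.026,0.012],0.005],[0.04,[-0.018,0.026,0.012],0.005],[0.04,[-0.018,0.026,0.012],0.005],[0.04,[-0.018,0.026,0.003],0.004]]' 
python3 -m handwheel '[[0.04,[-0.016,0.022,0],0],[0.04,[-0.012,0.016,0],0],[0.04,[-0.006,0.008,0],0],[0.04,[-0.002,0.002,0],0],[0.04,[0,0,0],0],[0.04,[0,0,0],0],[0.04,[0,0,0],0],[0.04,[0,0,0],0]]'
cat > cr.py <<'E'
import sys
from h import *
s=arm.get_state();h=2*np.arctan2(s['ee_rot'][1],s['ee_rot'][0])%(2*np.pi);print(s['tcp_pos'],h,abs(s['qd']).max())
snap('wrist',sys.argv[1])
for r in arm.trace('wrist','cradle'):
    ys,xs=np.where(r['region']);print(r['p'],r['uv'],xs.min(),xs.max(),ys.min(),ys.max())
E
python3 cr.py w7.png
```

```text
clock: 15.13
tcp_pos: [0.5911, 0.1527, 0.2037]
ee_rot: [2.636, 1.707, 0.007]
contact_force: [0.3, 0.3, -1.0]
gripper_width: 0.0495
gripper_force: 31.7
clock: 15.8
tcp_pos: [0.5557, 0.1973, 0.2002]
ee_rot: [2.639, 1.704, -0.0]
contact_force: [-0.2, -0.3, -1.4]
gripper_width: 0.0496
gripper_force: 31.7
[0.55573375 0.19733054 0.20016397] 1.146667141749306 0.008695557748849727
0.69 [575.8, 81.4] 490 637 0 169
0.61 [314.2, 114.2] 286 346 63 165
```

View pics/w7.png

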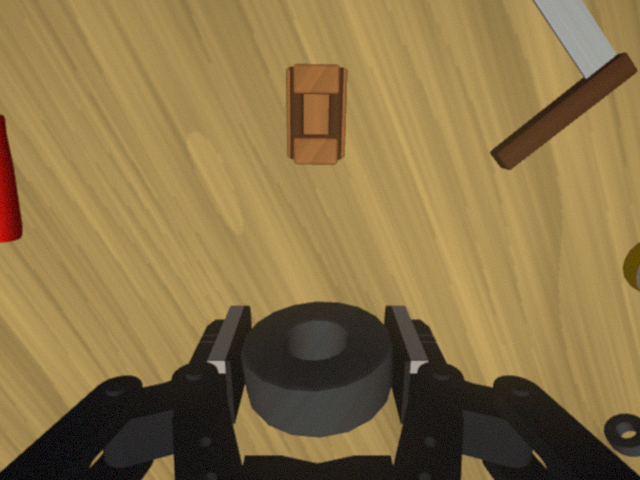

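The cradle shows upright. Its cheek tops span rows 65–92 and 139–163, at columns 293–341, and the collar is still held square.

Run:
```python
from h import *
s=arm.get_state();h=1.1467;u=np.array([np.cos(h),np.sin(h)]);r=np.array([u[1],-u[0]])
def L(uv,z):
    d=atz('wrist',uv,z)[:2]-s['tcp_pos'][:2];return np.round([d@u*1000,d@r*1000],1)
for uv in ((295,65),(339,65),(341,92),(293,92),(295,139),(338,139),(338,163),(294,163)): print(uv,L(uv,.054))
for uv in ((287,68),(346,68),(287,157),(345,157)): print('block',uv,L(uv,.02))
```

```text
(295, 65) [103.2 -14.5]
(339, 65) [103.2  13.5]
(341, 92) [87.  15.1]
(293, 92) [ 86.9 -16. ]
(295, 139) [ 57.1 -15.2]
(338, 139) [57.2 13.7]
(338, 163) [41.2 13.9]
(294, 163) [ 41.1 -16.1]
block (287, 68) [103.5 -21.9]
block (346, 68) [103.6  20.1]
block (287, 157) [ 40.7 -23.3]
block (345, 157) [40.7 20.8]
```

```bash
python3 -m handwheel '[[0.04,[0.005,0.0113,-0.01],0],[0.04,[0.006,0.0135,-0.02],0],[0.04,[0.006,0.0135,-0.025],0],[0.04,[0.006,0.0135,-0.025],0],[0.04,[0.0047,0.0105,-0.02],0],[0.04,[0.002,0.005,-0.01],0],[0.04,[0,0,0],0],[0.04,[0,0,0],0]]'
```

```text
clock: 16.57
tcp_pos: [0.5844, 0.2657, 0.09]
ee_rot: [2.637, 1.707, -0.002]
contact_force: [0.3, 0.4, -0.9]
gripper_width: 0.0499
gripper_force: 31.8
```

```bash
python3 -m handwheel '[[0.04,[0.0009,-0.001,0],0],[0.04,[0,0,0],0],[0.04,[0,0,-0.008],0],[0.04,[0,0,-0.008],0],[0.04,[0,0,-0.008],0],[0.04,[0,0,-0.008],0],[0.04,[0,0,-0.006],0],[0.04,[0,0,0],0]]'
python3 - <<'E'
from h import *
s=arm.get_state();print(s['tcp_pos'],s['contact_force'])
arm.get_image('wrist')
for k in ('collar','cradle'):
  for r in arm.trace('wrist',k):
    ys,xs=np.where(r['region']);print(k,r['p'],r['uv'],xs.min(),xs.max(),ys.min(),ys.max())
E
```

```text
clock: 17.23
tcp_pos: [0.5839, 0.2648, 0.05]
ee_rot: [-2.637, -1.708, 0.006]
contact_force: [-1.3, -0.7, -1.8]
gripper_width: 0.0496
gripper_force: 31.8
[0.58387555 0.26478543 0.04995536] [-1.33463901 -0.69960499 -1.79331666]
collar 0.76 [317.4, 365.8] 241 392 301 437
cradle 0.56 [315.7, 260.6] 271 371 215 311
```

Run:
```python
from h import *
s=arm.get_state();print(s['tcp_pos'],s['contact_force'].round(1))
im=arm.get_image('wrist')
R=[r for r in arm.trace('wrist','cradle')][0]['region']
for y in range(212,314,8):
    x=np.where(R[y])[0]; print(y,(x.min(),x.max(),(x.min()+x.max())/2) if len(x) else None)
for x in (300,317,335): print(x,[im[y,x].tolist() for y in range(240,312,5)])
for y in (258,275,288): print(y,[(x,int(im[y,x,0])) for x in list(range(260,284,2))+list(range(350,376,2))])
```

```text
[0.58541909 0.26549538 0.05206415] [ 0.3 -0.4 -1.9]
212 None
220 (np.int64(273), np.int64(363), np.float64(318.0))
228 (np.int64(270), np.int64(366), np.float64(318.0))
236 (np.int64(269), np.int64(366), np.float64(317.5))
244 (np.int64(268), np.int64(366), np.float64(317.0))
252 (np.int64(268), np.int64(367), np.float64(317.5))
260 (np.int64(270), np.int64(366), np.float64(318.0))
268 (np.int64(270), np.int64(365), np.float64(317.5))
276 (np.int64(270), np.int64(364), np.float64(317.0))
284 (np.int64(271), np.int64(364), np.float64(317.5))
292 (np.int64(270), np.int64(364), np.float64(317.0))
300 (np.int64(270), np.int64(364), np.float64(317.0))
308 (np.int64(271), np.int64(283), np.float64(277.0))
300 [[80, 49, 29], [78, 51, 29], [81, 53, 29], [103, 60, 36], [151, 100, 53], [150, 103, 53], [155, 104, 54], [158, 104, 53], [161, 106, 57], [159, 103, 54], [161, 107, 55], [162, 108, 57], [155, 104, 50], [45, 33, 26], [48, 39, 34]]
317 [[78, 52, 24], [84, 60, 36], [84, 50, 21], [101, 64, 35], [155, 103, 52], [159, 104, 56], [162, 108, 55], [162, 107, 55], [165, 110, 59], [154, 100, 52],
[... 517 characters left out ...]
(360, 72), (362, 138), (364, 146), (366, 138), (368, 172), (370, 176), (372, 178), (374, 174)]
275 [(260, 168), (262, 170), (264, 163), (266, 159), (268, 158), (270, 134), (272, 152), (274, 146), (276, 75), (278, 112), (280, 143), (282, 147), (350, 158), (352, 155), (354, 158), (356, 151), (358, 117), (360, 91), (362, 153), (364, 141), (366, 151), (368, 173), (370, 168), (372, 171), (374, 173)]
288 [(260, 162), (262, 163), (264, 164), (266, 166), (268, 164), (270, 135), (272, 149), (274, 142), (276, 73), (278, 109), (280, 144), (282, 148), (350, 160), (352, 163), (354, 159), (356, 146), (358, 96), (360, 112), (362, 155), (364, 138), (366, 170), (368, 173), (370, 174), (372, 177), (374, 173)]
```

```bash
python3 -m handwheel '[[0.04,[-0.0004,-0.0009,-0.002],0],[0.04,[0,0,-0.004],0],[0.04,[0,0,-0.004],0],[0.04,[0,0,-0.004],0],[0.04,[0,0,-0.003],0],[0.04,[0,0,-0.002],0],[0.04,[0,0,0],0],[0.04,[0,0,0],0]]'
python3 -m handwheel '[[0.04,[0,0,-0.0005],0],[0.04,[0,0,-0.0005],0],[0.04,[0,0,-0.0005],0],[0.04,[0,0,0],0],[0.04,[0,0,0],0],[0.04,[0,0,0],0],[0.04,[0,0,0],0],[0.04,[0,0,0],0]]'
```

```text
clock: 18.15
tcp_pos: [0.5849, 0.2645, 0.033]
ee_rot: [-2.637, -1.708, 0.001]
contact_force: [0.2, 0.3, -3.0]
gripper_width: 0.0497
gripper_force: 31.8
clock: 18.82
tcp_pos: [0.585, 0.2646, 0.0318]
ee_rot: [-2.637, -1.708, -0.0]
contact_force: [-0.3, -0.8, -2.0]
gripper_width: 0.0493
gripper_force: 31.8
```

```bash
python3 -m handwheel '[[0.04,[0,0,-0.0004],0],[0.04,[0,0,-0.0004],0],[0.04,[0,0,0],0],[0.04,[0,0,0],0],[0.04,[0,0,0],0],[0.04,[0,0,0],0],[0.04,[0,0,0],0],[0.04,[0,0,0],0]]' 20
python3 -m handwheel '[[0.04,[0,0,-0.0003],0],[0.04,[0,0,-0.0003],0],[0.04,[0,0,0],0],[0.04,[0,0,0],0],[0.04,[0,0,0],0],[0.04,[0,0,0],0],[0.04,[0,0,0],0],[0.04,[0,0,0],0]]'
```

```text
clock: 19.48
tcp_pos: [0.585, 0.2645, 0.0309]
ee_rot: [2.637, 1.708, 0.0]
contact_force: [0.3, 0.2, -1.6]
gripper_width: 0.0498
gripper_force: 31.8
clock: 20.15
tcp_pos: [0.585, 0.2646, 0.0303]
ee_rot: [-2.637, -1.708, -0.0]
contact_force: [-0.3, -0.0, -1.8]
gripper_width: 0.0499
gripper_force: 31.8
```

```bash
python3 -m handwheel '[[0.04,[0,0,-0.0003],0],[0.04,[0,0,-0.0003],0],[0.04,[0,0,0],0],[0.04,[0,0,0],0],[0.04,[0,0,0],0],[0.04,[0,0,0],0],[0.04,[0,0,0],0],[0.04,[0,0,0],0]]'
python3 -m handwheel '[[0.04,[0,0,-0.0003],0],[0.04,[0,0,-0.0002],0],[0.04,[0,0,0],0],[0.04,[0,0,0],0],[0.04,[0,0,0],0],[0.04,[0,0,0],0],[0.04,[0,0,0],0],[0.04,[0,0,0],0]]'
```

```text
clock: 20.82
tcp_pos: [0.5852, 0.2647, 0.0299]
ee_rot: [-2.637, -1.708, -0.001]
contact_force: [-0.9, -1.0, 2.0]
gripper_width: 0.0499
gripper_force: 31.9
clock: 21.48
tcp_pos: [0.5852, 0.2648, 0.0297]
ee_rot: [-2.637, -1.708, -0.001]
contact_force: [-0.9, 0.1, 5.5]
gripper_width: 0.05
gripper_force: 32.2
```

Contact came at the expected height, so I release slowly.

```bash
python3 -m handwheel '[[0.05,[0,0,0],0],[0.0505,[0,0,0],0],[0.0515,[0,0,0],0],[0.053,[0,0,0],0],[0.056,[0,0,0],0],[0.062,[0,0,0],0],[0.07,[0,0,0],0],[0.07,[0,0,0],0]]'
python3 - <<'E'
from h import *
s=arm.get_state();print(s['tcp_pos'],s['contact_force'].round(1))
im=arm.get_image('wrist')
for k in ('collar','cradle'):
  for r in arm.trace('wrist',k):
    ys,xs=np.where(r['region']);print(k,r['p'],r['uv'],xs.min(),xs.max(),ys.min(),ys.max())
E
```

```text
clock: 22.15
tcp_pos: [0.5849, 0.2643, 0.029]
ee_rot: [2.637, 1.707, -0.001]
contact_force: [0.3, 0.1, -0.5]
gripper_width: 0.0702
gripper_force: 0.0
[0.58492954 0.26427506 0.0289987 ] [ 0.3  0.1 -0.5]
collar 0.63 [315.6, 374.0] 239 391 312 436
cradle 0.56 [313.2, 280.5] 262 374 228 442
```

Released, and the collar stays centred (columns 239–391). Now I retreat straight up and check from above.

```bash
python3 -m handwheel '[[0.08,[0,0,0.003],0],[0.085,[0,0,0.006],0],[0.085,[0,0,0.015],0],[0.085,[0,0,0.02],0],[0.085,[0,0,0.025],0],[0.085,[0,0,0.025],0],[0.085,[-0.01,-0.023,0.025],0],[0.085,[-0.01,-0.023,0.01],0]]'
python3 -m handwheel '[[0.085,[-0.008,-0.018,0.01],0],[0.085,[0,0,0],0],[0.085,[0,0,0],0],[0.085,[0,0,0],0],[0.085,[0,0,0],0],[0.085,[0,0,0],0],[0.085,[0,0,0],0],[0.085,[0,0,0],0]]'
python3 - <<'E'
from h import *
s=arm.get_state();h=2*np.arctan2(s['ee_rot'][1],s['ee_rot'][0])%(2*np.pi);print(s['tcp_pos'],h)
u=np.array([np.cos(h),np.sin(h)]);rr=np.array([u[1],-u[0]])
im=snap('wrist','w8.png')
def L(uv,z):
    d=atz('wrist',uv,z)[:2]-s['tcp_pos'][:2];return np.round([d@u*1000,d@rr*1000],1)
for k in ('collar','cradle'):
  for r in arm.trace('wrist',k):
    ys,xs=np.where(r['region']);b=(xs.min(),xs.max(),ys.min(),ys.max());print(k,r['p'],np.round(r['uv']),b)
    z=.0755 if k=='collar' else .054
    m=(b[0]+b[1])/2
    print(' front,back',L((m,b[2]),z),L((m,b[3]),z),'sides @.0505',L((b[0],np.mean(b[2:])),.0505),L((b[1],np.mean(b[2:])),.0505))
E
```

```text
clock: 22.97
tcp_pos: [0.5669, 0.2208, 0.1627]
ee_rot: [2.634, 1.711, 0.011]
contact_force: [1.7, -0.1, 0.6]
gripper_width: 0.0849
gripper_force: 0.0
clock: 23.63
tcp_pos: [0.5568, 0.2011, 0.1676]
ee_rot: [-2.636, -1.709, 0.001]
contact_force: [-0.1, -0.1, -0.0]
gripper_width: 0.0849
gripper_force: 0.0
[0.55677586 0.20112543 0.1676163 ] 1.1502419980270888
collar 0.94 [316. 127.] (np.int64(274), np.int64(358), np.int64(104), np.int64(145))
 front,back [80.  -0.7] [58.6 -0.7] sides @.0505 [ 68.  -25.9] [68.  24.3]
cradle 0.96 [315. 101.] (np.int64(284), np.int64(351), np.int64(67), np.int64(178))
 front,back [99.6  0.2] [36.4  0.2] sides @.0505 [ 69.1 -19.8] [69.1 20.2]
cradle 0.74 [318. 122.] (np.int64(275), np.int64(358), np.int64(104), np.int64(144))
 front,back [79.7 -0.4] [56.9 -0.4] sides @.0505 [ 68.2 -25.2] [68.2 24.4]
```

The collar sits at 67.6 mm along against the cradle centre's 68.0 mm, centred across, and the gripper is clear. I hand in.

```bash
python3 -c "
from rig import arm
print(arm.sign_off())"
```

```text
the job is handed in; nothing more can be done
None
```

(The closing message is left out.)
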